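# Stand the work light up on its prop leg

### The job

The work light lies on its face on the bamboo mat with its prop leg only partly unfolded. Push the leg the rest of the way out until it is firmly against its stop, and then tip the light up, handle uppermost, and leave it standing about where it lies now, toe on the mat, leaning back on the fully opened leg. Do not let the light drop or fall over, and leave the things in the tray alone.

Things in the scene. Friction and masses are not known exactly. Their poses are not given: they have to be found in the camera images.
- light: flat black LED work light, 0.6 to 0.95 kg, loose. Case x -65 to 70, y -55 to 55, z 0 to 30 mm. Origin on its face (lamp side); x runs from toe to handle, z out of the back. It starts lying on its face on the 6 mm thick mat, handle away from the robot. It is to stand on the leg's foot and on its rubber toe strip: 96 mm wide, next to the face (z 1.5 to 13.5), reaching out to x = -81 mm
- light_handle (a point): middle of the carrying handle's bar, a round bar 10 mm thick and 84 mm long (along y) at x = 107, z = 22 mm of the light; the space inside the handle is 74 mm wide (y) and 32 mm deep (x) between bar and case. Axes as the light
- light_toe (a point): middle of the toe strip's rounded end (radius 6 mm), at x = -75, y = 0, z = 7.5 mm of the light. Axes as the light
- leg (a joint): opening angle of the prop leg, rad: 0 folded along the back, growing as its foot swings away from the back (about the light's +y). Hinge line along y at x = 30, z = 36 mm of the light. Stiff (about 1 N at the foot) and stays where left. Starts at 0.15 to 0.45; the stop, set by hand and different each time, catches it between 0.69 and 0.97; the light then stands leaning back 11 to 21 degrees
- leg_foot (a point): middle of the leg's foot. The leg is a U-shaped frame of 8 mm round steel bar, 76 mm wide, 110 mm from hinge line to foot; the foot is the cross bar at its free end, with a 10 mm thick rubber sleeve 62 mm long. At leg angle a this point is at x = 30 - 110 cos a, z = 36 + 110 sin a mm of the light: clear of the case's toe end, so a fingertip can get under it from there
- lug_face (a point): on the leg's lug, a steel tongue 16 mm wide, 4 mm thick and 30 mm high standing up from the middle of the hinge; the point is 20 mm from the hinge line on the face that meets the stop. Turns with the leg; its x axis points out of that face, towards the stop
- stop_edge (a point): middle of the upper edge, on the hinge side, of the stop: an aluminium block 16 by 26 mm, 18 mm high, with a thumb screw, clamped tight on the light's back on the handle side of the hinge. The leg is home when its lug lies on this edge
- tray: fixed square white ceramic tray, 190 mm by 190 mm, rim 26 mm high, floor 7 mm, origin under its centre; to the left or to the right of the light. A yellow clamp on its far rim reaches 61 mm up and 66 mm beyond the rim
- organizer: fixed grey parts organiser 170 (x) by 150 (y) by 32 mm high, origin under its centre; on the other side of the light from the tray
- tumbler_mid (a point): centre of a clear tumbler standing upside down in the tray, 74 mm wide at the bottom, 95 mm high
- wrench_mid (a point): a socket wrench with a socket on it, lying in the tray, 151 mm long, 41 mm high at its head; point in mid handle, 7 mm up
- socket_big_mid (a point): centre of a chrome socket standing in the tray, 28 mm wide, 34 mm high
- socket_small_mid (a point): centre of a chrome socket standing in the tray, 22 mm wide, 28 mm high
Things that resemble listed ones, but are neither listed nor needed, are in the scene too. Several things have the shape of the light; the one meant has the colours described above.

How it is judged:
By the outcome, as a careful person would: the job done as asked, in the order asked, and still so for the second after the job is handed in, with the robot touching nothing.
It also fails if it takes over 61 s, if anything falls off the work surface, if the arm or the gripper's body presses on something with over 40 N, if the wrist force passes 120 N, or if a joint passes its speed limit or range.

### The arm

A 6-joint arm with a two-finger parallel gripper is mounted at the origin on the work surface. World frame = base frame: x ahead of the robot, y to its left, z up, the work surface at z = 0. Lengths are in m, angles in rad, forces in N, time in s.
With the tool pointing down it reaches from about 0.15 to 0.775 m from the base axis. Payload 6.1 kg.
Tool frame: the origin (TCP) lies at the very end of the fingers, on their centre line; the grasp point (between the pads) lies 19 mm behind it; z points along the fingers, y is the line along which they close (so a half turn about z gives the same grasp; the last joint's range is limited). The gripper opens to 85 mm and grips with 20 to 120 N. Pads are 22 mm wide; open, the fingers measure 114 mm over their backs; the gripper's body (76 mm by 85 mm) begins 54 mm behind the grasp point. The pads swing forward as they close: fully open they stand 13 mm farther back than shut.
Start: joints at [-1.112, 0.126, -0.04, 1.405, 0, 1.571], TCP at [0.232, -0.471, 0.207] pointing down, gripper open.
Joint ranges: [-2.72, 2.72], [-0.95, 1.95], [-1.27, 1.35], [-1.78, 2.02], [-1.46, 1.47], [-3.14, 3.14]. Speed limits (rad/s): [2.39, 2.39, 3.01, 3.14, 3.14, 3.14].

### API

Orientations are given as a 3x3 rotation matrix whose columns are the frame's x, y, z axes.
In Python, from station import bot, viewer, job, finder gives the robot as it stands.
- The arm moves only by the tool servo_tool, never from a script. Its arguments are lists of equal length, an entry for each row: "offset": the shift along the world's x, y, z in units of 0.06 m (1.0 is 0.06 m), a list of three; "yaw": the turn about the world's z in units of 5 degrees (1.0 is 5 degrees); "gripper": the opening, from -1 (shut) to 1 (fully open). A call has 1 to 12 rows; each row shifts and turns the commanded pose from where the row before left it; what a row does not reach is not made up. A row lasts 1/8 s, in which the tool goes at most 62.5 mm and 10.7 degrees, less where a joint would pass 70% of its speed; a pose out of reach is approached as far as the arm can. A call with a number of a shift or a turn outside -1 to 1 is refused whole. A call with a gripper value outside its range is refused whole. The fingers move at their own pace and stop on an object; "newtons" is the grip in N (left out, the last holds). Time passes only in rows, so rows that do not move let the fingers close. It gives the time, the measured TCP pose, the force, the opening and the grip force at its end, in the units of the state.
- bot.sense(): the state, without advancing time (a new reading comes with each control period).
- viewer.read_camera(name): name is "side" or "top" or "wrist"; returns a dict with "frame" (384x512x3 uint8, red, green, blue), "z_map" (384x512 float32, m along the optical axis (not along the pixel's ray), 0 where there is no reading), "fx", "fy", "cx", "cy" (pixels), "R" (3x3) and "t" (3): a world point X has camera coordinates R X + t; the wrist camera has in their place "hand_eye" (4x4, takes a point from camera to tool coordinates, whose origin is the TCP and whose axes are the flange's). Camera axes: x right, y down, z forward; pixel columns grow to the right and rows downward; lengths in m; the calibration is good to about 2 mm. A picture is of the moment at which its call begins: read the wrist's pose just before it.
- job.sign_off(): hands the job in; it is judged then, once.
Trained networks look in the newest picture that a camera, given by its name, has taken for a name from the list of things; names that differ only in an ending like _2 or _b are one class to them, and where a whole thing is asked for, a point or a joint stands for the part that bears it (a point fixed in the world has none). Each returns a list of dicts, best first, with "confidence" (0 to 1); they miss things now and then, are a little off and sometimes report something else, mostly with a low value. They report only what shows in the picture. A call takes as long as a camera call. They do not tell look-alikes from the thing itself.
- finder.find_in(thing, camera): "point" ([x, y, z] in m, in world coordinates, good to about 4 mm: the middle of the surface that is visible of it).
- finder.landmark_of(thing, camera): "point" ([x, y, z] in m, in world coordinates, good to about 4 mm: a listed point, or the origin of a listed thing).
The state is a dict: "clock": time; "qpos": joint angles; "joint_velocities": joint speeds; "joint_efforts": joint torques, N m; "position": TCP position; "tcp_rot": TCP orientation; "wrist_force": force on the tool from outside, world axes, zero at the start; "wrist_torque": the same for the moment, N m; "finger_gap": opening from 0.0 (shut) to 1.0 (fully open); "finger_force": force on a finger pad.
Only numpy, scipy, OpenCV 4.12 (cv2) and the standard library are available. Lean on these libraries where they do the work, as an engineer would, in place of code of your own. Each camera call takes 0.05 s, during which the arm holds its last target. There are 200 camera calls.

## Working session

There is one attempt and no reset: what is moved stays moved. The work goes in short steps, Python scripts to look and compute and a tool call to move; the robot and the scene stay as the last step left them, time stands still between calls to the robot, and variables do not carry over. Pictures are saved under pics/ and viewed, at most 10 in all, crops included, and the job is handed in when it is done.

Besides the shell and the picture viewer there is one more tool, called after ">>>" as a command line: name --pt "numbers of a row" for each row, then --argument value for the rest. servo_tool: Moves the arm, as the interface text tells. Shifts and turns lie within -1 to 1; 1 stands for 0.06 m of shift or 5 degrees of turn. Its arguments: {"type":"object","properties":{"offset":{"type":"array","items":{"type":"array","items":{"type":"number","minimum":-1,"maximum":1}}},"yaw":{"type":"array","items":{"type":"number","minimum":-1,"maximum":1}},"gripper":{"type":"array","items":{"type":"number"}},"newtons":{"type":"number"}},"required":["offset","yaw","gripper"]}

```bash
mkdir -p pics; cat > h.py <<'E'
import numpy as np, cv2
from station import bot, viewer, job, finder
def snap(cam,name,crop=None,sc=1):
    c=viewer.read_camera(cam); f=c["frame"][:,:,::-1]
    if crop: f=f[crop[1]:crop[3],crop[0]:crop[2]]
    cv2.imwrite("pics/"+name+".png",cv2.resize(f,None,fx=sc,fy=sc)); return c
def px(c,u,v):
    z=c["z_map"][v,u]; p=np.array([(u-c["cx"])/c["fx"]*z,(v-c["cy"])/c["fy"]*z,z])
    return c["R"].T@(p-c["t"])
def proj(c,X):
    p=c["R"]@np.array(X)+c["t"]; return c["fx"]*p[0]/p[2]+c["cx"],c["fy"]*p[1]/p[2]+c["cy"]
E
python3 - <<'E'
from h import *
np.set_printoptions(precision=3,suppress=True)
a=snap("top","top1",sc=1.5); 
for n in ["light","light_handle","light_toe","leg_foot","lug_face","stop_edge","tray","organizer","tumbler_mid"]:
    print(n,[(np.round(d["point"],3).tolist(),round(d["confidence"],2)) for d in finder.landmark_of(n,"top")[:4]])
b=snap("side","side1",sc=1.5)
for n in ["light","light_handle","light_toe","leg_foot","lug_face","stop_edge"]:
    print(n,[(np.round(d["point"],3).tolist(),round(d["confidence"],2)) for d in finder.landmark_of(n,"side")[:4]])
print(bot.sense()["tcp_rot"], -a["R"].T@a["t"], -b["R"].T@b["t"], bot.sense()["clock"])
E
```

```text
light [([0.565, 0.079, 0.005], 0.81), ([0.151, -0.308, -0.001], 0.79), ([0.612, 0.378, 0.06], 0.26)]
light_handle [([0.114, 0.266, 0.023], 0.86), ([0.673, 0.062, 0.034], 0.8), ([0.242, -0.254, 0.022], 0.59)]
light_toe [([0.086, -0.346, 0.008], 0.82), ([0.485, 0.087, 0.01], 0.8), ([0.234, 0.403, 0.012], 0.73), ([0.589, 0.334, 0.002], 0.18)]
leg_foot [([0.237, 0.409, 0.035], 0.83), ([0.079, -0.345, 0.036], 0.67), ([0.492, 0.091, 0.063], 0.56), ([0.586, 0.335, 0.005], 0.53)]
lug_face [([0.165, 0.322, 0.056], 0.8), ([0.599, 0.072, 0.062], 0.64)]
stop_edge [([0.618, 0.075, 0.057], 0.63), ([0.16, 0.313, 0.049], 0.56), ([0.527, 0.334, 0.018], 0.43), ([0.186, -0.283, 0.05], 0.38)]
tray [([0.588, 0.334, 0.002], 0.73), ([0.587, 0.298, 0.029], 0.67)]
organizer [([0.558, -0.315, 0.007], 0.61)]
tumbler_mid [([0.611, 0.381, 0.064], 0.97), ([0.558, -0.316, 0.006], 0.48)]
light [([0.187, 0.348, -0.002], 0.98), ([0.565, 0.077, 0.005], 0.64)]
light_handle [([0.12, 0.27, 0.02], 0.92), ([0.672, 0.06, 0.028], 0.59), ([0.239, -0.256, 0.024], 0.38)]
light_toe [([0.488, 0.088, 0.013], 0.97), ([0.234, 0.4, 0.008], 0.88)]
leg_foot [([0.24, 0.405, 0.042], 0.94), ([0.489, 0.087, 0.065], 0.89), ([0.492, 0.089, 0.015], 0.61)]
lug_face [([0.6, 0.077, 0.059], 0.87), ([0.166, 0.32, 0.055], 0.8)]
stop_edge [([0.158, 0.312, 0.047], 0.53), ([0.616, 0.072, 0.051], 0.45)]
[[ 0.897  0.443 -0.   ]
 [ 0.443 -0.897 -0.   ]
 [-0.     0.    -1.   ]] [ 0.237 -0.015  1.232] [0.05  1.01  0.669] 0.85
```

View pics/top1.png

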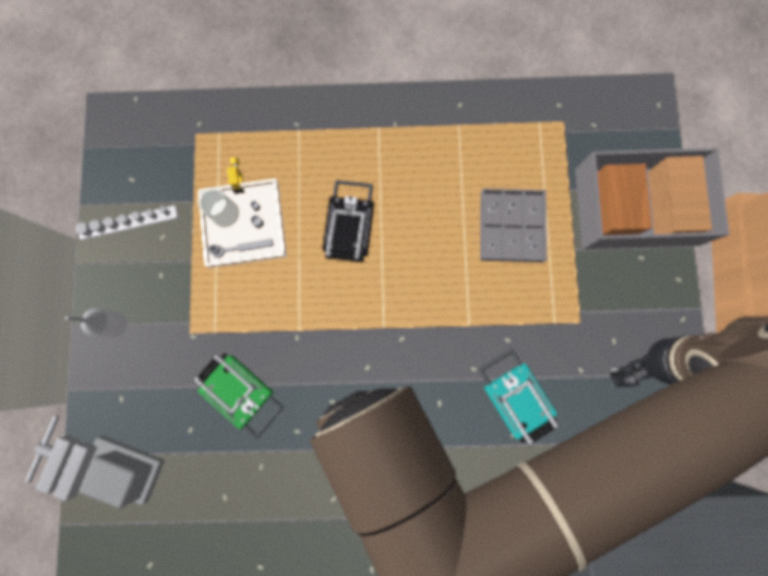

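View pics/side1.png

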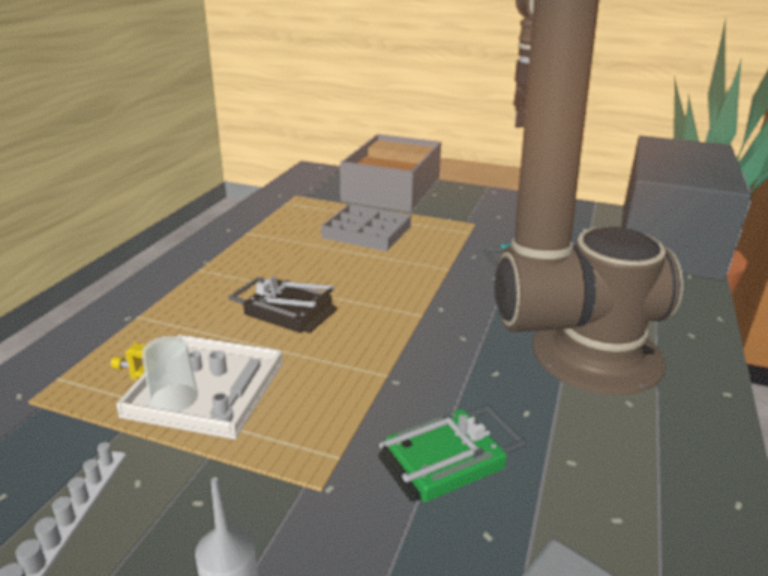

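Top view (768x576 px): the black light is at about (348,225), with the handle at the far end (352,185) and the tray to its left. Side view: the leg is slightly open, with its foot at about (330,288). The green and teal lights are look-alikes. My estimate is origin (0.565,0.078), axis yaw about -8.3° and a≈0.2.

>>> servo_tool --pt "0.36 0.85 0" --pt "0.36 0.85 0" --pt "0.36 0.85 0" --pt "0.36 0.85 0" --pt "0.36 0.85 0" --pt "0.36 0.85 0" --pt "0.36 0.85 0" --pt "0.36 0.85 0" --pt "0.36 0.85 0" --pt "0.36 0.85 0" --pt "0.36 0.85 0" --pt "0 0 0" --yaw '[1,1,1,1,1,1,1,1,1,1,1,0]' --gripper '[0,0,0,0,0,0,0,0,0,0,0,0]' --newtons 30

```text
clock: 2.35
position: [0.471, 0.0933, 0.2065]
tcp_rot: [[0.146, 0.989, -0.001], [0.989, -0.146, 0.0], [0.0, -0.001, -1.0]]
wrist_force: [-0.4, 0.7, -0.4]
finger_gap: 0.503
finger_force: 0.0
```

```bash
python3 - <<'E'
from h import *
s=bot.sense(); print(np.round(s["position"],4),np.round(s["tcp_rot"],3).tolist(),s["wrist_force"],s["clock"],s["qpos"])
c=snap("wrist","w1",sc=1.3); print(np.round(c["hand_eye"],3))
for n in ["light_handle","light_toe","leg_foot","lug_face","stop_edge"]:
    print(n,[(np.round(d["point"],4).tolist(),round(d["confidence"],2)) for d in finder.landmark_of(n,"wrist")[:2]])
E
```

```text
[0.471  0.0933 0.2065] [[0.146, 0.989, -0.001], [0.989, -0.146, 0.0], [0.0, -0.001, -1.0]] [-0.42873417  0.66132082 -0.39916273] 2.35 [ 1.95351312e-01  4.13798744e-02 -1.33539004e-01  1.39634048e+00
  4.57867598e-04  1.91272237e+00]
[[-0.001 -0.962 -0.273  0.069]
 [ 1.    -0.001  0.001  0.   ]
 [-0.001 -0.273  0.962 -0.168]
 [ 0.     0.     0.     1.   ]]
light_handle [([0.6758, 0.0642, 0.025], 0.82), ([0.5674, 0.0765, 0.0063], 0.27)]
light_toe [([0.491, 0.0882, 0.0094], 0.81)]
leg_foot [([0.4897, 0.0943, 0.0636], 0.86)]
lug_face [([0.604, 0.0752, 0.059], 0.65)]
stop_edge []
```

View pics/w1.png

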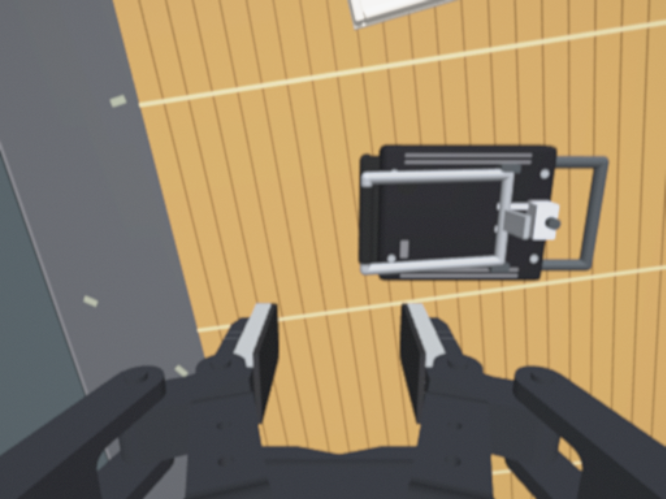

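The wrist view is well aligned: the foot bar is at about (367,220), the lug at (515,222) and the handle bar at (597,213), and all match the estimate. Next I'll go down onto the foot and grip it.

>>> servo_tool --pt "0.31 -0.06 -0.3" --pt "0 0 -0.8" --pt "0 0 -0.8" --pt "0 0 -0.5" --pt "0 0 -0.25" --pt "0 0 0" --pt "0 0 0" --pt "0 0 0" --pt "0 0 0" --yaw '[0,0,0,0,0,0,0,0,0]' --gripper '[0,0,0,0,0,0,-1,-1,-1]' --newtons 20

```text
clock: 3.78
position: [0.4893, 0.0868, 0.049]
tcp_rot: [[0.151, 0.988, 0.002], [0.988, -0.151, 0.0], [0.001, 0.002, -1.0]]
wrist_force: [0.3, 0.5, -0.0]
finger_gap: 0.002
finger_force: 0.0
```

>>> servo_tool --pt "0 0 0" --pt "0 0 0" --pt "0 0 0" --yaw '[0,0,0]' --gripper '[-1,-1,-1]'

```text
clock: 4.15
position: [0.4887, 0.0867, 0.0481]
tcp_rot: [[0.151, 0.988, 0.0], [0.988, -0.151, 0.0], [0.0, 0.0, -1.0]]
wrist_force: [-0.3, -0.5, -0.2]
finger_gap: -0.001
finger_force: 0.0
```

The fingers closed on nothing, so I'll look.

```bash
python3 - <<'E'
from h import *
a=snap("side","s2",crop=(140,160,260,240),sc=5)
for n in ["light_toe","leg_foot","lug_face","stop_edge","light_handle"]:
    print(n,[(np.round(d["point"],4).tolist(),round(d["confidence"],2)) for d in finder.landmark_of(n,"side")[:3]])
E
```

```text
light_toe [([0.4926, 0.0891, 0.0126], 0.73), ([0.085, -0.3403, 0.008], 0.6), ([0.235, 0.4049, 0.0109], 0.57)]
leg_foot [([0.2424, 0.4064, 0.0417], 0.87), ([0.0781, -0.3461, 0.0372], 0.63), ([0.4889, 0.0854, 0.0633], 0.6)]
lug_face [([0.1655, 0.3203, 0.0556], 0.65), ([0.1758, -0.2926, 0.0538], 0.61), ([0.6019, 0.0713, 0.0594], 0.6)]
stop_edge [([0.1551, 0.311, 0.0463], 0.67), ([0.1878, -0.2882, 0.05], 0.47), ([0.6138, 0.0715, 0.05], 0.38)]
light_handle [([0.2391, -0.2559, 0.0249], 0.73), ([0.674, 0.0646, 0.0289], 0.7), ([0.1212, 0.2707, 0.0204], 0.57)]
```

View pics/s2.png

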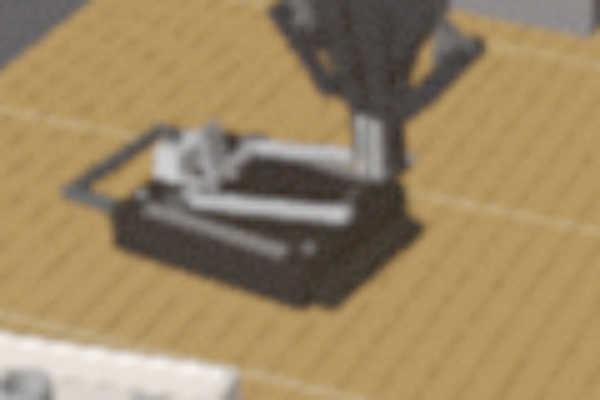

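```bash
python3 - <<'E'
from h import *
s=bot.sense(); c=snap("wrist","w2",sc=1.5); H=c["hand_eye"]
R=np.array(s["tcp_rot"]); v,u=np.mgrid[0:384,0:512]; z=c["z_map"]
P=np.stack([(u-c["cx"])/c["fx"]*z,(v-c["cy"])/c["fy"]*z,z],-1)@H[:3,:3].T+H[:3,3]
W=P@R.T+s["position"]
ok=(z>0)
# points in light-ish frame about tcp yaw
for y0 in (0.045,0.055,.06,.065,.115,.12,.125):
    m=ok&(abs(W[...,1]-y0)<.0025)&(W[...,0]>.44)&(W[...,0]<.53)&(W[...,2]>.02)
    xs=W[m]; 
    b=np.round(np.arange(.44,.53,.006),3)
    print(y0,[(float(q),round(float(xs[(xs[:,0]>=q)&(xs[:,0]<q+.006),2].max()),3)) for q in b if ((xs[:,0]>=q)&(xs[:,0]<q+.006)).any()])
t=viewer.read_camera("side"); print(np.array(proj(t,s["position"])))
E
```

```text
0.045 [(0.506, 0.038), (0.512, 0.039), (0.518, 0.039), (0.524, 0.038)]
0.055 [(0.5, 0.037), (0.506, 0.06), (0.512, 0.061), (0.518, 0.059), (0.524, 0.038)]
0.06 [(0.5, 0.038), (0.506, 0.038), (0.512, 0.039), (0.518, 0.039), (0.524, 0.039)]
0.065 [(0.494, 0.027), (0.5, 0.038), (0.506, 0.038), (0.512, 0.038), (0.518, 0.039), (0.524, 0.038)]
0.115 [(0.488, 0.071), (0.494, 0.071), (0.506, 0.065), (0.512, 0.065), (0.518, 0.065), (0.524, 0.064)]
0.12 [(0.488, 0.07), (0.494, 0.07), (0.5, 0.07), (0.506, 0.068), (0.512, 0.067), (0.518, 0.066), (0.524, 0.064)]
0.125 [(0.488, 0.069), (0.494, 0.07), (0.5, 0.069), (0.506, 0.068), (0.512, 0.066), (0.518, 0.064), (0.524, 0.041)]
[215.67833643 201.74417402]
```

View pics/w2.png

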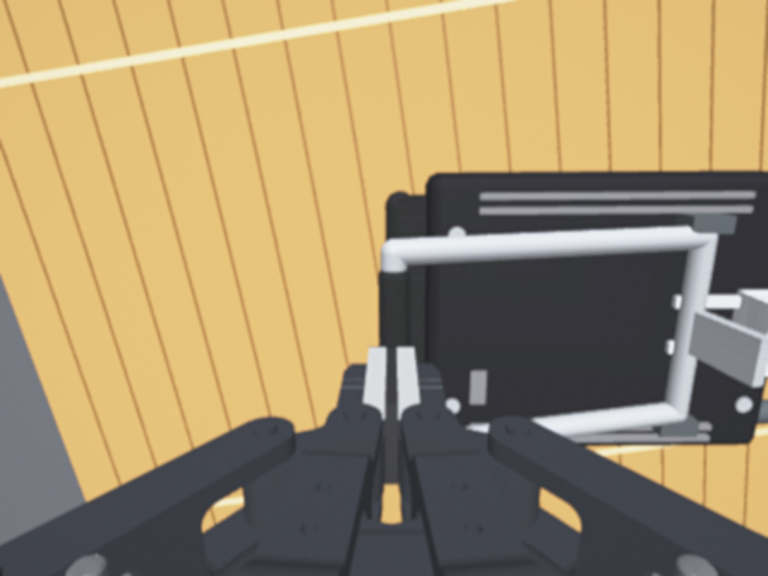

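```bash
python3 - <<'E'
from h import *
s=bot.sense(); c=viewer.read_camera("wrist"); H=c["hand_eye"]
R=np.array(s["tcp_rot"]); z=c["z_map"]
for (U,V) in [(375,352),(392,352),(408,352),(375,380),(392,380),(408,380),(392,420),(392,460),(392,300),(392,330),(392,344),(392,252)]:
    u,v=int(U/1.5),int(V/1.5); d=z[v,u]
    p=H[:3,:3]@np.array([(u-c["cx"])/c["fx"]*d,(v-c["cy"])/c["fy"]*d,d])+H[:3,3]
    print((U,V),np.round(d,3),np.round(p,4),np.round(R@p+s["position"],4))
E
```

```text
(375, 352) 0.146 [ 0.0105 -0.0044 -0.0321] [0.486  0.0977 0.0802]
(392, 352) 0.145 [ 0.011   0.0004 -0.0334] [0.4908 0.0975 0.0814]
(408, 352) 0.145 [ 0.0109  0.0052 -0.0331] [0.4955 0.0967 0.0812]
(375, 380) 0.129 [ 0.0104 -0.0038 -0.0502] [0.4865 0.0975 0.0983]
(392, 380) 0.129 [ 0.0104  0.0004 -0.0503] [0.4906 0.0969 0.0984]
(408, 380) 0.129 [ 0.0106  0.0046 -0.0507] [0.4948 0.0965 0.0988]
(392, 420) 0.118 [ 0.0061  0.0004 -0.0626] [0.49   0.0927 0.1107]
(392, 460) 0.121 [-0.0042  0.0003 -0.063 ] [0.4884 0.0825 0.111 ]
(392, 300) 0.152 [ 0.023   0.0004 -0.0225] [0.4926 0.1093 0.0706]
(392, 330) 0.156 [ 0.0129  0.0004 -0.0215] [0.4911 0.0994 0.0696]
(392, 344) 0.157 [ 0.0086  0.0004 -0.0219] [0.4904 0.0951 0.07  ]
(392, 252) 0.15 [ 0.0373  0.0004 -0.0204] [0.4948 0.1235 0.0685]
```

```bash
python3 - <<'E'
from h import *
s=bot.sense(); c=viewer.read_camera("wrist"); H=c["hand_eye"]
R=np.array(s["tcp_rot"]); z=c["z_map"]
for u in (244,248,252,256,261,266,272,276):
  o=[]
  for v in range(218,244,3):
    d=z[v,u]; p=H[:3,:3]@np.array([(u-c["cx"])/c["fx"]*d,(v-c["cy"])/c["fy"]*d,d])+H[:3,3]
    o.append((v,)+tuple(np.round(1000*p).astype(int).tolist()))
  print(u,o)
print(s["finger_gap"],s["finger_force"],s["position"],s["wrist_force"])
E
```

```text
244 [(218, -10, -11, 42), (221, -12, -11, 42), (224, -14, -11, 41), (227, -16, -11, 41), (230, -18, -11, 42), (233, -20, -11, 41), (236, -22, -11, 40), (239, -25, -11, 41), (242, -27, -11, 41)]
248 [(218, -10, -8, 41), (221, -12, -8, 42), (224, -13, -8, 40), (227, -16, -8, 42), (230, -18, -8, 41), (233, 11, -5, -32), (236, 10, -5, -34), (239, 11, -5, -38), (242, 11, -5, -41)]
252 [(218, 13, -4, -19), (221, 11, -4, -18), (224, 9, -4, -17), (227, 8, -4, -18), (230, 7, -4, -18), (233, 11, -4, -31), (236, 10, -3, -34), (239, 11, -3, -38), (242, 11, -3, -41)]
256 [(218, 14, -2, -22), (221, 12, -2, -22), (224, 11, -2, -22), (227, 9, -2, -20), (230, 8, -2, -21), (233, 11, -2, -32), (236, 10, -2, -34), (239, 10, -2, -37), (242, 11, -2, -41)]
261 [(218, 14, 0, -21), (221, 12, 0, -22), (224, 11, 0, -22), (227, 10, 0, -22), (230, 8, 0, -22), (233, 11, 0, -33), (236, 11, 0, -35), (239, 10, 0, -37), (242, 10, 0, -40)]
266 [(218, 14, 3, -22), (221, 13, 3, -22), (224, 11, 3, -22), (227, 10, 3, -22), (230, 8, 3, -23), (233, 10, 3, -31), (236, 10, 3, -34), (239, 11, 3, -38), (242, 10, 2, -40)]
272 [(218, 13, 6, -19), (221, 12, 6, -20), (224, 10, 6, -19), (227, 9, 6, -19), (230, 7, 6, -19), (233, 10, 5, -31), (236, 11, 5, -34), (239, 10, 5, -37), (242, 10, 5, -40)]
276 [(218, -4, 10, 27), (221, -7, 10, 29), (224, -9, 10, 29), (227, -10, 10, 27), (230, -13, 10, 28), (233, -15, 10, 28), (236, -17, 10, 28), (239, 11, 7, -38), (242, 10, 7, -40)]
0.0044745128769393214 0.0 [0.48871727 0.08670114 0.04810403] [-0.15347686 -0.26590397  0.15153354]
```

Depth shows the shut fingertips end about 30 mm behind the reported TCP, just above the foot bar, so they closed over its top. I'll open, go lower in steps and watch the force.

>>> servo_tool --pt "0 0 0.15" --pt "0 0 0" --pt "0 0 0" --pt "0 0 -0.15" --pt "0 0 -0.2" --pt "0 0 0" --yaw '[0,0,0,0,0,0]' --gripper '[-0.2,-0.2,-0.2,-0.2,-0.2,-0.2]'

```text
clock: 5.4
position: [0.4874, 0.0865, 0.0344]
tcp_rot: [[0.151, 0.988, -0.003], [0.988, -0.151, -0.001], [-0.001, -0.003, -1.0]]
wrist_force: [0.9, -1.2, 0.7]
finger_gap: 0.404
finger_force: 0.0
```

```bash
python3 - <<'E'
from h import *
s=bot.sense(); c=snap("wrist","w3",sc=1.5); H=c["hand_eye"]
print(s["position"],s["wrist_force"],s["finger_gap"])
z=c["z_map"]; v,u=np.mgrid[0:384,0:512]
P=np.stack([(u-c["cx"])/c["fx"]*z,(v-c["cy"])/c["fy"]*z,z],-1)@H[:3,:3].T+H[:3,3]
m=(z>0)&(abs(P[...,0]-.0108)<.002)&(abs(P[...,1])<.05)
for y in range(-40,41,4):
    q=m&(abs(P[...,1]*1000-y)<2)
    if q.any(): print(y, np.round(1000*np.unique(np.round(P[q][:,2],3)))[::-1][:6])
E
```

```text
[0.4874385  0.0864797  0.03442063] [ 0.89749637 -1.18560229  0.70206284] 0.4043974273751767
-40 [ 29.  28.  27.  26. -72. -73.]
-36 [ 29.  28.  27.  26. -74. -75.]
-32 [ 28.  27.  26. -68. -70. -71.]
-28 [ 29.  28.  27.  26. -66. -67.]
-24 [ 29.  28.  27.  26. -31. -32.]
-20 [ 29.  28.  27.  26. -30. -31.]
-16 [ 29.  28.  27.  26. -30. -31.]
-12 [ 29.  28.  27.  26. -98. -99.]
-8 [ 29.  28.  27.  26. -97. -98.]
-4 [ 29.  28.  27.  26. -31. -32.]
0 [-33. -34. -35. -36. -37. -99.]
4 [-33. -34. -35. -36. -37. -98.]
8 [ 15.  14.  13. -31. -32. -33.]
12 [ 15.  14.  13. -97. -98. -99.]
16 [14. 13. 12. 11.  6.  5.]
20 [ -1.  -2.  -3.  -4. -30. -31.]
24 [ -2.  -3.  -4. -30. -31. -32.]
28 [ -1.  -2.  -3.  -4. -65. -66.]
32 [ -2.  -3.  -4. -68. -69. -70.]
36 [ -1.  -2.  -3.  -4. -75. -76.]
40 [ -2.  -3.  -4. -72. -73. -74.]
```

View pics/w3.png

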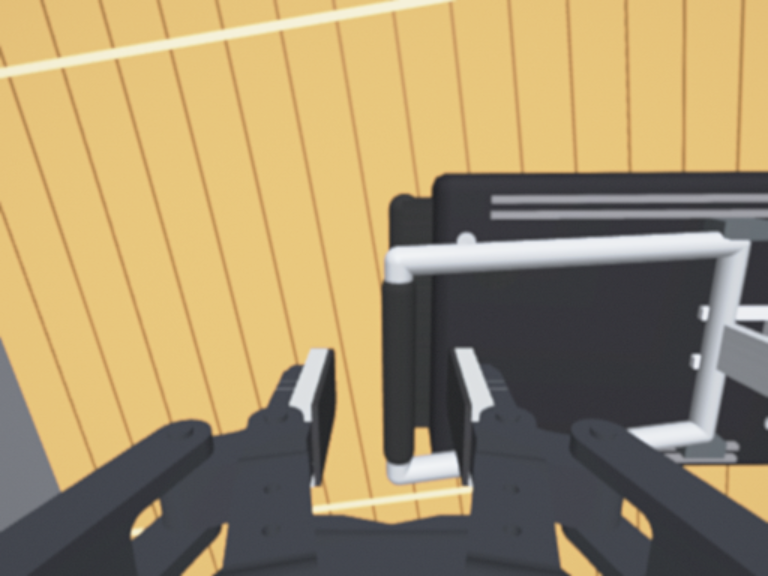

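The bar, at about (398,370), is between the open fingers but the tips are barely past its top. I'll go 13 mm lower and close.

>>> servo_tool --pt "0.03 0.03 -0.12" --pt "0 0 -0.1" --pt "0 0 0" --pt "0 0 0" --pt "0 0 0" --pt "0 0 0" --pt "0 0 0" --yaw '[0,0,0,0,0,0,0]' --gripper '[-0.2,-0.2,-0.2,-1,-1,-1,-1]' --newtons 20

```text
clock: 6.32
position: [0.4905, 0.0886, 0.023]
tcp_rot: [[0.151, 0.988, 0.0], [0.988, -0.151, 0.0], [0.0, 0.0, -1.0]]
wrist_force: [-0.8, 0.8, 0.6]
finger_gap: 0.107
finger_force: 21.1
```

>>> servo_tool --pt "0.041 -0.006 0.16" --pt "0.062 -0.01 0.17" --pt "0.08 -0.012 0.165" --pt "0.094 -0.014 0.157" --pt "0.053 -0.008 0.075" --pt "0 0 0" --pt "0 0 0" --yaw '[0,0,0,0,0,0,0]' --gripper '[-1,-1,-1,-1,-1,-1,-1]'

```text
clock: 7.2
position: [0.5103, 0.0856, 0.0676]
tcp_rot: [[0.152, 0.988, -0.0], [0.988, -0.152, 0.0], [0.0, -0.0, -1.0]]
wrist_force: [-4.5, 0.7, 3.5]
finger_gap: 0.105
finger_force: 20.7
```

```bash
python3 - <<'E'
from h import *
s=bot.sense();print(s["position"],s["wrist_force"],s["wrist_torque"])
for cam in ("side","top"):
  viewer.read_camera(cam)
  for n in ["light_toe","leg_foot","lug_face","stop_edge","light_handle"]:
    print(cam,n,[(np.round(d["point"],4).tolist(),round(d["confidence"],2)) for d in finder.landmark_of(n,cam) if d["point"][0]>.4][:2])
E
```

```text
[0.51029248 0.08556383 0.06755317] [-4.54867679  0.74558878  3.51767215] [0.24540098 1.07914853 0.01697704]
side light_toe [([0.6082, 0.0732, 0.0567], 0.72), ([0.4953, 0.0883, 0.0134], 0.7)]
side leg_foot [([0.5099, 0.0824, 0.1099], 0.66), ([0.5837, 0.2957, 0.0282], 0.24)]
side lug_face [([0.608, 0.0736, 0.054], 0.65)]
side stop_edge [([0.6169, 0.0712, 0.0525], 0.56)]
side light_handle [([0.674, 0.0605, 0.0278], 0.81)]
top light_toe []
top leg_foot []
top lug_face [([0.6115, 0.0692, 0.0599], 0.57)]
top stop_edge [([0.5669, 0.0817, 0.005], 0.19)]
top light_handle [([0.6748, 0.0606, 0.0339], 0.56)]
```

>>> servo_tool --pt "0.04 -0.006 0.085" --pt "0 0 0" --yaw '[0,0]' --gripper '[-1,-1]'

```text
clock: 8.05
position: [0.5139, 0.085, 0.0726]
tcp_rot: [[0.152, 0.988, 0.002], [0.988, -0.152, -0.0], [0.0, 0.002, -1.0]]
wrist_force: [-0.4, 0.6, 0.8]
finger_gap: 0.103
finger_force: 20.3
```

>>> servo_tool --pt "0.055 -0.008 0.07" --pt "0 0 0" --yaw '[0,0]' --gripper '[-1,-1]'

```text
clock: 8.3
position: [0.5168, 0.0846, 0.0764]
tcp_rot: [[0.152, 0.988, 0.001], [0.988, -0.152, -0.0], [0.0, 0.001, -1.0]]
wrist_force: [0.2, -0.3, 0.3]
finger_gap: 0.108
finger_force: 20.1
```

>>> servo_tool --pt "0.06 -0.009 0.06" --pt "0 0 0" --yaw '[0,0]' --gripper '[-1,-1]'

```text
clock: 8.55
position: [0.5198, 0.0841, 0.0798]
tcp_rot: [[0.152, 0.988, 0.0], [0.988, -0.152, 0.0], [0.0, 0.0, -1.0]]
wrist_force: [-1.7, 1.2, 1.7]
finger_gap: 0.106
finger_force: 20.2
```

>>> servo_tool --pt "0.062 -0.009 0.056" --pt "0 0 0" --yaw '[0,0]' --gripper '[-1,-1]'

```text
clock: 8.8
position: [0.5231, 0.0836, 0.0833]
tcp_rot: [[0.151, 0.988, -0.0], [0.988, -0.151, 0.0], [0.0, -0.0, -1.0]]
wrist_force: [-5.2, 1.3, 5.7]
finger_gap: 0.103
finger_force: 20.5
```

>>> servo_tool --pt "0.04 -0.006 0.078" --pt "0 0 0" --yaw '[0,0]' --gripper '[-1,-1]'

```text
clock: 9.05
position: [0.5268, 0.083, 0.0878]
tcp_rot: [[0.152, 0.988, 0.002], [0.988, -0.152, -0.001], [-0.0, 0.002, -1.0]]
wrist_force: [0.7, -0.8, -1.9]
finger_gap: 0.105
finger_force: 19.8
```

```bash
python3 - <<'E'
from h import *
s=bot.sense();print(s["position"],s["wrist_force"],s["wrist_torque"])
c=snap("side","s3",crop=(140,150,260,240),sc=5)
for n in ["light_toe","leg_foot","lug_face","stop_edge","light_handle"]:
    print(n,[(np.round(d["point"],4).tolist(),round(d["confidence"],2)) for d in finder.landmark_of(n,"side") if d["point"][0]>.4][:2])
E
```

```text
[0.52678625 0.08299376 0.08775386] [ 0.67129021 -0.84256846 -1.92747873] [-0.02635583 -0.18880465 -0.0199581 ]
light_toe [([0.4924, 0.0874, 0.0144], 0.96), ([0.6239, 0.3001, 0.0299], 0.49)]
leg_foot [([0.5254, 0.0824, 0.1268], 0.52)]
lug_face [([0.6134, 0.0747, 0.0492], 0.71)]
stop_edge []
light_handle [([0.6736, 0.0634, 0.0275], 0.65)]
```

View pics/s3.png

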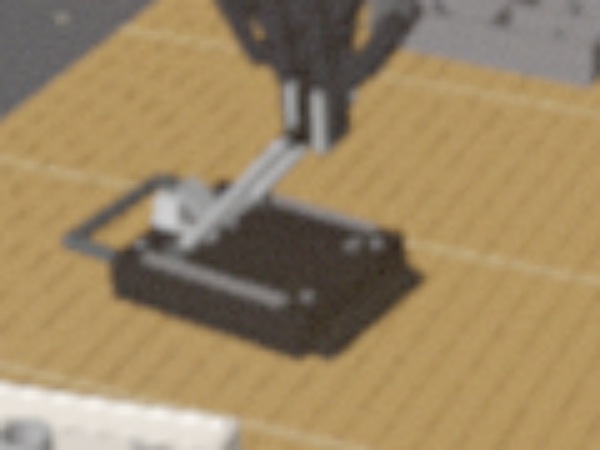

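Side view: the leg is standing up steeply with the gripper on the foot at (310,140), and the lug is near the stop at (190,205). The light hasn't moved. I'll go on in small steps.

>>> servo_tool --pt "0.045 -0.007 0.035" --pt "0 0 0" --yaw '[0,0]' --gripper '[-1,-1]'

```text
clock: 9.6
position: [0.5283, 0.0828, 0.0896]
tcp_rot: [[0.152, 0.988, -0.0], [0.988, -0.152, -0.0], [-0.0, -0.0, -1.0]]
wrist_force: [0.3, -1.9, -2.8]
finger_gap: 0.103
finger_force: 19.7
```

>>> servo_tool --pt "0 0 0" --yaw '[0]' --gripper '[-1]'

```text
clock: 9.72
position: [0.5284, 0.0828, 0.0896]
tcp_rot: [[0.152, 0.988, -0.0], [0.988, -0.152, -0.0], [-0.0, -0.0, -1.0]]
wrist_force: [0.9, -0.5, -2.3]
finger_gap: 0.107
finger_force: 19.7
```

>>> servo_tool --pt "0.07 -0.01 0.015" --pt "0 0 0" --yaw '[0,0]' --gripper '[-1,-1]'

```text
clock: 9.98
position: [0.5312, 0.0824, 0.0915]
tcp_rot: [[0.151, 0.988, -0.002], [0.988, -0.151, 0.001], [0.0, -0.002, -1.0]]
wrist_force: [-6.6, -1.0, 6.8]
finger_gap: 0.11
finger_force: 20.7
```

>>> servo_tool --pt "0 0 0" --yaw '[0]' --gripper '[-1]'

```text
clock: 10.1
position: [0.5312, 0.0824, 0.0914]
tcp_rot: [[0.151, 0.988, -0.002], [0.988, -0.151, 0.001], [0.0, -0.002, -1.0]]
wrist_force: [-7.4, 0.3, 7.1]
finger_gap: 0.104
finger_force: 20.7
```

>>> servo_tool --pt "0.023 -0.003 0.055" --pt "0 0 0" --pt "0 0 0" --yaw '[0,0,0]' --gripper '[-1,-1,-1]'

```text
clock: 10.48
position: [0.534, 0.082, 0.0939]
tcp_rot: [[0.152, 0.988, -0.0], [0.988, -0.152, 0.0], [0.0, -0.0, -1.0]]
wrist_force: [-3.0, -0.9, 0.4]
finger_gap: 0.104
finger_force: 20.1
```

```bash
python3 - <<'E'
from h import *
for cam in ("side","wrist"):
  s=bot.sense();viewer.read_camera(cam)
  for n in ["light_toe","leg_foot","lug_face","stop_edge","light_handle"]:
    print(cam,n,[(np.round(d["point"],4).tolist(),round(d["confidence"],2)) for d in finder.landmark_of(n,cam) if d["point"][0]>.4][:2])
print(s["position"],s["wrist_force"])
E
```

```text
side light_toe [([0.494, 0.091, 0.0135], 0.75)]
side leg_foot [([0.5326, 0.0796, 0.1328], 0.78)]
side lug_face [([0.6227, 0.2972, 0.0289], 0.5), ([0.612, 0.0759, 0.049], 0.47)]
side stop_edge [([0.6156, 0.0706, 0.0519], 0.57)]
side light_handle [([0.6719, 0.0625, 0.0276], 0.9)]
wrist light_toe [([0.4954, 0.0862, 0.0129], 0.69)]
wrist leg_foot [([0.5365, 0.0846, 0.1296], 0.68), ([0.6131, 0.071, 0.0528], 0.25)]
wrist lug_face [([0.6182, 0.07, 0.0492], 0.6)]
wrist stop_edge [([0.6143, 0.0705, 0.0533], 0.63), ([0.6135, 0.0703, 0.0528], 0.21)]
wrist light_handle [([0.673, 0.0687, 0.0267], 0.63)]
[0.53391022 0.08204548 0.09382916] [-2.79202769  0.13867697  1.25720317]
```

>>> servo_tool --pt "0.045 -0.007 0.03" --pt "0 0 0" --pt "0 0 0" --yaw '[0,0,0]' --gripper '[-1,-1,-1]'

```text
clock: 11.45
position: [0.5362, 0.0817, 0.0952]
tcp_rot: [[0.151, 0.988, -0.001], [0.988, -0.151, 0.0], [0.0, -0.001, -1.0]]
wrist_force: [-4.7, 0.7, -0.5]
finger_gap: 0.104
finger_force: 20.1
```

```bash
python3 - <<'E'
from h import *
s=bot.sense();viewer.read_camera("side")
for n in ["light_toe","light_handle"]:
    print(n,[(np.round(d["point"],4).tolist(),round(d["confidence"],2)) for d in finder.landmark_of(n,"side") if d["point"][0]>.4][:2])
print(s["position"],s["wrist_force"],s["wrist_torque"])
E
```

```text
light_toe [([0.4901, 0.0884, 0.015], 0.9)]
light_handle [([0.6761, 0.0592, 0.0258], 0.82)]
[0.53617025 0.08171618 0.09517104] [-4.69973154  0.66740041 -0.5149973 ] [ 0.17534904  1.06082395 -0.02484024]
```

>>> servo_tool --pt "0.04 -0.006 0.03" --pt "0 0 0" --pt "0 0 0" --yaw '[0,0,0]' --gripper '[-1,-1,-1]'

```text
clock: 11.98
position: [0.5391, 0.0813, 0.0972]
tcp_rot: [[0.151, 0.988, -0.0], [0.988, -0.151, -0.0], [-0.0, -0.0, -1.0]]
wrist_force: [-4.6, 0.0, -1.9]
finger_gap: 0.105
finger_force: 19.9
```

```bash
python3 - <<'E'
from h import *
s=bot.sense();viewer.read_camera("side")
for n in ["light_toe","light_handle"]:
    print(n,[(np.round(d["point"],4).tolist(),round(d["confidence"],2)) for d in finder.landmark_of(n,"side") if d["point"][0]>.4][:2])
print(s["position"],s["wrist_force"],s["wrist_torque"])
E
```

```text
light_toe [([0.4951, 0.0909, 0.0208], 0.88)]
light_handle [([0.6722, 0.0605, 0.0264], 0.98)]
[0.53911283 0.08126561 0.09720772] [-4.6175939   0.02390283 -1.88360913] [0.14684451 0.80951441 0.02220142]
```

The toe has started to lift (z 15→21 mm), so the lug is hard on its stop. I'll undo the last step, release and go up.

>>> servo_tool --pt "-0.04 0.006 -0.03" --pt "0 0 0" --pt "0 0 0" --pt "0 0 0" --pt "0 0 0" --pt "0 0 0.5" --pt "0 0 0.8" --pt "0 0 0.3" --yaw '[0,0,0,0,0,0,0,0]' --gripper '[-1,-1,-0.3,-0.3,-0.3,-0.3,-0.3,-0.3]'

```text
clock: 13.12
position: [0.5381, 0.0817, 0.1948]
tcp_rot: [[0.152, 0.988, 0.005], [0.988, -0.152, 0.001], [0.001, 0.005, -1.0]]
wrist_force: [0.5, 0.7, -0.6]
finger_gap: 0.35
finger_force: 0.0
```

```bash
python3 - <<'E'
from h import *
L={}
for cam in ("side","wrist"):
  s=bot.sense();viewer.read_camera(cam)
  for n in ["light_toe","leg_foot","lug_face","stop_edge","light_handle"]:
    print(cam,n,[(np.round(d["point"],4).tolist(),round(d["confidence"],2)) for d in finder.landmark_of(n,cam) if d["point"][0]>.4][:2])
print(s["position"],s["wrist_force"],s["finger_gap"])
E
```

```text
side light_toe [([0.4967, 0.0898, 0.0149], 0.79)]
side leg_foot [([0.5307, 0.0802, 0.1311], 0.55)]
side lug_face [([0.5862, 0.2981, 0.028], 0.45)]
side stop_edge [([0.6173, 0.0699, 0.0536], 0.41)]
side light_handle [([0.6733, 0.0614, 0.0273], 0.89)]
wrist light_toe [([0.4963, 0.0857, 0.0128], 0.65)]
wrist leg_foot [([0.5342, 0.0821, 0.13], 0.78), ([0.6132, 0.0714, 0.0509], 0.51)]
wrist lug_face [([0.6176, 0.0735, 0.0483], 0.68)]
wrist stop_edge [([0.6173, 0.0715, 0.0502], 0.7)]
wrist light_handle [([0.6776, 0.0659, 0.0262], 0.7)]
[0.53613386 0.08150192 0.19020097] [ 0.78199106 -0.33732801 -0.87544945] 0.34556986793288486
```

>>> servo_tool --pt "0.766 -0.108 0" --pt "0.766 -0.108 0" --pt "0.766 -0.108 0" --pt "0 0 -0.7" --pt "0 0 -0.7" --pt "0 0 -0.3" --pt "0 0 0" --pt "0 0 0" --yaw '[0,0,0,0,0,0,0,0]' --gripper '[-0.35,-0.35,-0.35,-0.35,-0.35,-0.35,-0.35,-0.35]'

```text
clock: 14.72
position: [0.6755, 0.0623, 0.0917]
tcp_rot: [[0.151, 0.988, 0.003], [0.988, -0.151, 0.0], [0.001, 0.003, -1.0]]
wrist_force: [0.0, 0.7, -0.0]
finger_gap: 0.325
finger_force: 0.0
```

```bash
python3 - <<'E'
from h import *
s=bot.sense(); c=snap("wrist","w4",sc=1.5); H=c["hand_eye"]; R=np.array(s["tcp_rot"])
print(s["position"],s["wrist_force"],s["finger_gap"],s["clock"])
z=c["z_map"]; v,u=np.mgrid[0:384,0:512]
P=np.stack([(u-c["cx"])/c["fx"]*z,(v-c["cy"])/c["fy"]*z,z],-1)@H[:3,:3].T+H[:3,3]; W=P@R.T+s["position"]
m=(z>0)&(W[...,2]>.02)&(W[...,2]<.036)&(abs(P[...,1])<.03)&(abs(P[...,0])<.06)
for x in range(-50,51,8):
    q=m&(abs(P[...,0]*1000-x)<2)
    if q.any(): print(x, np.round(1000*np.percentile(P[q][:,1],[1,25,50,75,99]),1))
for n in ["light_handle"]: print([(np.round(d["point"],4),d["confidence"]) for d in finder.landmark_of(n,"wrist")[:2]])
E
```

```text
[0.67550328 0.06230812 0.0916757 ] [ 0.03770636  0.66981538 -0.03406628] 0.3251366591983333 14.725
-50 [-2.4 -2.4 -2.4 -2.4 -2.4]
-42 [-21.5 -15.6  -9.7  -3.8   3.6]
-34 [-6.1 -3.8 -1.2  1.3  3.6]
-26 [-6.  -3.8 -0.9  1.3  3.5]
-18 [-5.9 -3.7 -0.8  1.3  3.5]
-10 [-5.9 -3.7 -1.2  1.3  3.5]
-2 [-5.8 -3.6 -1.5  1.3  3.5]
6 [-5.8 -3.6 -1.1  1.3  3.4]
14 [-5.7 -3.5 -1.5  1.3  3.4]
22 [-6.4 -3.5 -1.4  1.3  3.4]
30 [-6.3 -3.8 -1.4  1.3  3.4]
38 [-29.7 -21.5 -12.8  -4.6   3.3]
46 [-29.7 -22.2 -14.3  -6.8   1. ]
[(array([0.6759, 0.0633, 0.0236]), 0.6)]
```

View pics/w4.png

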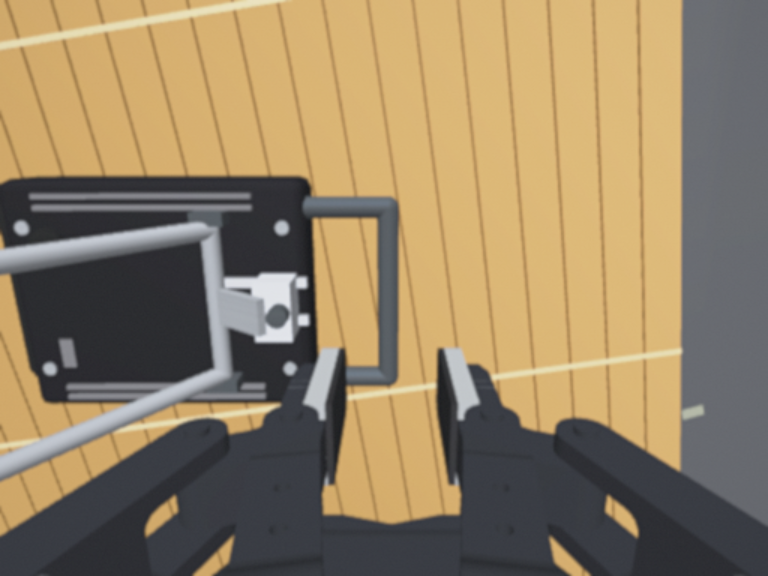

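The handle bar (388,290) is aligned with the fingers, and the lug (262,310) rests against the stop block. Next I'll go down and grip the bar.

>>> servo_tool --pt "-0.02 -0.05 -0.6" --pt "0 0 -0.6" --pt "0 0 -0.4" --pt "0 0 -0.17" --pt "0 0 0" --pt "0 0 0" --yaw '[0,0,0,0,0,0]' --gripper '[-0.35,-0.35,-0.35,-0.35,-0.35,-0.35]'

```text
clock: 15.58
position: [0.6743, 0.0593, -0.0152]
tcp_rot: [[0.151, 0.988, 0.002], [0.988, -0.151, 0.0], [0.0, 0.002, -1.0]]
wrist_force: [1.1, 0.1, -0.3]
finger_gap: 0.327
finger_force: 0.0
```

>>> servo_tool --pt "0 0 0" --pt "0 0 0" --pt "0 0 0" --pt "0 0 0" --yaw '[0,0,0,0]' --gripper '[-1,-1,-1,-1]' --newtons 30

```text
clock: 16.08
position: [0.6737, 0.0593, -0.0158]
tcp_rot: [[0.151, 0.988, 0.001], [0.988, -0.151, 0.0], [0.0, 0.001, -1.0]]
wrist_force: [-1.2, 0.3, 7.2]
finger_gap: 0.103
finger_force: 29.4
```

```bash
python3 - <<'E'
import numpy as np
R=182.6;ph=np.radians([4.55]+list(range(10,107,6))+[109,112,114])
r=R*np.cos(ph);z=R*np.sin(ph)
for i in range(1,len(ph)):
    d=(r[i]-r[i-1])/60;print(round(np.degrees(ph[i])),[round(d*.9885,3),round(-d*.151,3),round((z[i]-z[i-1])/60,3)],"cum",np.round([(r[i]-r[0])*.9885,(r[i]-r[0])*-.151,z[i]-z[0]],1))
E
```

```text
10 [np.float64(-0.036), np.float64(0.006), np.float64(0.287)] cum [-2.2  0.3 17.2]
16 [np.float64(-0.071), np.float64(0.011), np.float64(0.31)] cum [-6.4  1.  35.8]
22 [np.float64(-0.103), np.float64(0.016), np.float64(0.301)] cum [-12.6   1.9  53.9]
28 [np.float64(-0.133), np.float64(0.02), np.float64(0.289)] cum [-20.6   3.1  71.2]
34 [np.float64(-0.162), np.float64(0.025), np.float64(0.273)] cum [-30.3   4.6  87.6]
40 [np.float64(-0.19), np.float64(0.029), np.float64(0.254)] cum [-41.7   6.4 102.9]
46 [np.float64(-0.215), np.float64(0.033), np.float64(0.233)] cum [-54.5   8.3 116.9]
52 [np.float64(-0.238), np.float64(0.036), np.float64(0.209)] cum [-68.8  10.5 129.4]
58 [np.float64(-0.258), np.float64(0.039), np.float64(0.183)] cum [-84.3  12.9 140.4]
64 [np.float64(-0.275), np.float64(0.042), np.float64(0.154)] cum [-100.8   15.4  149.6]
70 [np.float64(-0.29), np.float64(0.044), np.float64(0.124)] cum [-118.2   18.1  157.1]
76 [np.float64(-0.301), np.float64(0.046), np.float64(0.093)] cum [-136.3   20.8  162.7]
82 [np.float64(-0.309), np.float64(0.047), np.float64(0.061)] cum [-154.8   23.6  166.3]
88 [np.float64(-0.314), np.float64(0.048), np.float64(0.028)] cum [-173.6   26.5  168. ]
94 [np.float64(-0.315), np.float64(0.048), np.float64(-0.006)] cum [-192.5   29.4  167.7]
100 [np.float64(-0.313), np.float64(0.048), np.float64(-0.039)] cum [-211.3   32.3  165.3]
106 [np.float64(-0.307), np.float64(0.047), np.float64(-0.072)] cum [-229.7   35.1  161. ]
109 [np.float64(-0.15), np.float64(0.023), np.float64(-0.048)] cum [-238.7   36.5  158.2]
112 [np.float64(-0.148), np.float64(0.023), np.float64(-0.056)] cum [-247.5   37.8  154.8]
114 [np.float64(-0.097), np.float64(0.015), np.float64(-0.042)] cum [-253.3   38.7  152.3]
```

>>> servo_tool --pt "-0.036 0.006 0.287" --pt "-0.071 0.011 0.31" --pt "-0.103 0.016 0.301" --pt "0 0 0" --pt "0 0 0" --yaw '[0,0,0,0,0]' --gripper '[-1,-1,-1,-1,-1]'

```text
clock: 16.7
position: [0.6621, 0.0611, 0.038]
tcp_rot: [[0.152, 0.988, 0.003], [0.988, -0.152, -0.0], [0.0, 0.003, -1.0]]
wrist_force: [3.5, -0.0, -3.0]
finger_gap: 0.104
finger_force: 29.5
```

```bash
python3 - <<'E'
from h import *
s=bot.sense();viewer.read_camera("side")
for n in ["light_toe","light_handle","leg_foot"]:
    print(n,[(np.round(d["point"],4).tolist(),round(d["confidence"],2)) for d in finder.landmark_of(n,"side") if d["point"][0]>.4][:2])
print(s["position"],s["wrist_force"],s["wrist_torque"],s["finger_gap"])
E
```

```text
light_toe [([0.4952, 0.0867, 0.0136], 0.71), ([0.5849, 0.2968, 0.0292], 0.56)]
light_handle [([0.6265, 0.2966, 0.0264], 0.65), ([0.6614, 0.0641, 0.0753], 0.58)]
leg_foot [([0.4963, 0.0855, 0.136], 0.48)]
[0.66214932 0.0610815  0.03796455] [ 3.52291546 -0.01823601 -2.98932431] [-0.11863562 -0.76506971  0.04302872] 0.10421043987321688
```

>>> servo_tool --pt "-0.133 0.02 0.289" --pt "-0.162 0.025 0.273" --pt "-0.19 0.029 0.254" --pt "-0.215 0.033 0.233" --pt "0 0 0" --yaw '[0,0,0,0,0]' --gripper '[-1,-1,-1,-1,-1]'

```text
clock: 17.52
position: [0.6182, 0.0679, 0.1022]
tcp_rot: [[0.151, 0.989, 0.002], [0.989, -0.151, 0.0], [0.001, 0.002, -1.0]]
wrist_force: [0.8, 0.6, -3.5]
finger_gap: 0.099
finger_force: 29.5
```

```bash
python3 - <<'E'
from h import *
s=bot.sense();viewer.read_camera("side")
for n in ["light_toe","light_handle","leg_foot"]:
    print(n,[(np.round(d["point"],4).tolist(),round(d["confidence"],2)) for d in finder.landmark_of(n,"side") if d["point"][0]>.4][:2])
print(s["position"],s["wrist_force"],s["wrist_torque"],s["finger_gap"])
E
```

```text
light_toe [([0.4913, 0.0901, 0.0125], 0.56)]
light_handle [([0.6162, 0.0702, 0.1424], 0.81)]
leg_foot [([0.4453, 0.0919, 0.1292], 0.92)]
[0.61815459 0.06792685 0.1021721 ] [ 0.78332846  0.62301232 -3.49878776] [-0.02608793 -0.01530353 -0.00612028] 0.09853529995194667
```

>>> servo_tool --pt "-0.238 0.036 0.209" --pt "-0.258 0.039 0.183" --pt "-0.275 0.042 0.154" --pt "-0.29 0.044 0.124" --pt "-0.301 0.046 0.093" --pt "0 0 0" --yaw '[0,0,0,0,0,0]' --gripper '[-1,-1,-1,-1,-1,-1]'

```text
clock: 18.48
position: [0.536, 0.0803, 0.1477]
tcp_rot: [[0.151, 0.989, 0.002], [0.989, -0.151, 0.0], [0.001, 0.002, -1.0]]
wrist_force: [3.0, -0.6, 7.2]
finger_gap: 0.103
finger_force: 31.3
```

```bash
python3 - <<'E'
from h import *
s=bot.sense();viewer.read_camera("side")
for n in ["light_toe","light_handle","leg_foot"]:
    print(n,[(np.round(d["point"],4).tolist(),round(d["confidence"],2)) for d in finder.landmark_of(n,"side") if d["point"][0]>.4][:2])
print(s["position"],s["wrist_force"],s["wrist_torque"],s["finger_gap"])
E
```

```text
light_toe [([0.4895, 0.091, 0.0134], 0.98)]
light_handle [([0.5354, 0.0832, 0.1907], 0.8)]
leg_foot []
[0.53604133 0.08031523 0.14770766] [ 2.96977393 -0.64062176  7.23896513] [-0.23122979 -0.7172884   0.05176765] 0.10349688067452963
```

>>> servo_tool --pt "-0.309 0.047 0.085" --pt "-0.314 0.048 0.04" --pt "-0.315 0.048 -0.006" --pt "0 0 0" --yaw '[0,0,0,0]' --gripper '[-1,-1,-1,-1]'

```text
clock: 19.18
position: [0.4784, 0.0889, 0.1532]
tcp_rot: [[0.15, 0.989, -0.001], [0.989, -0.15, 0.0], [0.0, -0.001, -1.0]]
wrist_force: [-0.3, 1.7, 4.0]
finger_gap: 0.106
finger_force: 31.5
```

```bash
python3 - <<'E'
from h import *
s=bot.sense();viewer.read_camera("side")
for n in ["light_toe","light_handle","leg_foot"]:
    print(n,[(np.round(d["point"],4).tolist(),round(d["confidence"],2)) for d in finder.landmark_of(n,"side") if d["point"][0]>.34][:2])
print(s["position"],s["wrist_force"],s["wrist_torque"],s["finger_gap"])
E
```

```text
light_toe []
light_handle [([0.4781, 0.0914, 0.1918], 0.67)]
leg_foot [([0.3684, 0.1045, 0.0554], 0.92)]
[0.47842062 0.08893177 0.1531995 ] [-0.30582992  1.72149403  4.03711198] [-0.00353806 -0.05787215 -0.03343412] 0.10644535227706493
```

>>> servo_tool --pt "-0.313 0.048 -0.035" --pt "-0.307 0.047 -0.07" --pt "-0.15 0.023 -0.048" --pt "0 0 0" --yaw '[0,0,0,0]' --gripper '[-1,-1,-1,-1]'

```text
clock: 19.88
position: [0.4339, 0.0959, 0.1446]
tcp_rot: [[0.151, 0.988, -0.0], [0.988, -0.151, 0.001], [0.001, -0.001, -1.0]]
wrist_force: [-3.0, 0.2, 11.9]
finger_gap: 0.106
finger_force: 33.0
```

```bash
python3 - <<'E'
from h import *
s=bot.sense();snap("side","s4",crop=(140,130,260,240),sc=5)
for n in ["light_toe","light_handle","leg_foot"]:
    print(n,[(np.round(d["point"],4).tolist(),round(d["confidence"],2)) for d in finder.landmark_of(n,"side") if d["point"][0]>.34][:2])
print(s["position"],s["wrist_force"],s["wrist_torque"],s["finger_gap"])
E
```

```text
light_toe [([0.4859, 0.09, 0.0118], 0.61), ([0.3584, 0.1041, 0.0271], 0.25)]
light_handle [([0.4337, 0.095, 0.1851], 0.87)]
leg_foot [([0.3637, 0.107, 0.031], 0.57), ([0.4875, 0.0913, 0.011], 0.24)]
[0.43388149 0.09586847 0.14464274] [-2.97736677  0.19505089 11.91235115] [ 0.02010293  0.75870581 -0.03032154] 0.10643924499433885
```

View pics/s4.png

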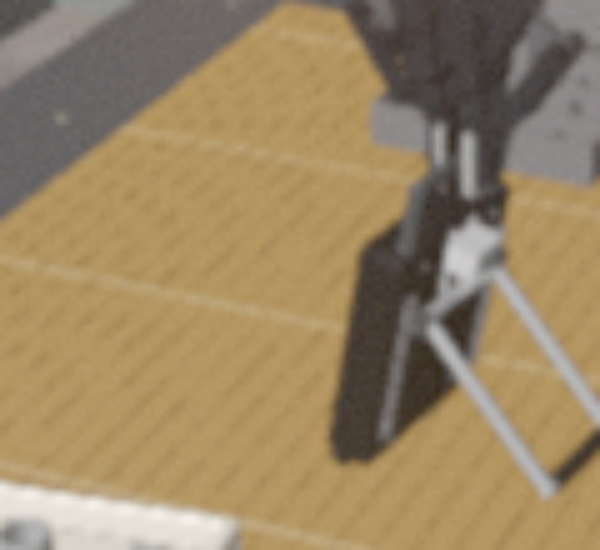

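The light is upright, pivoting on its toe (345,455), with the foot (580,460) about 20 mm above the mat. I'll ease it down the rest of the way.

>>> servo_tool --pt "-0.1 0.015 -0.015" --pt "-0.1 0.015 -0.03" --pt "0 0 0" --yaw '[0,0,0]' --gripper '[-1,-1,-1]'

```text
clock: 20.45
position: [0.4219, 0.0975, 0.1407]
tcp_rot: [[0.151, 0.988, -0.001], [0.988, -0.151, 0.0], [-0.0, -0.001, -1.0]]
wrist_force: [-0.9, 0.4, 2.0]
finger_gap: 0.106
finger_force: 32.3
```

```bash
python3 - <<'E'
from h import *
s=bot.sense();viewer.read_camera("side")
for n in ["light_toe","light_handle","leg_foot"]:
    print(n,[(np.round(d["point"],4).tolist(),round(d["confidence"],2)) for d in finder.landmark_of(n,"side") if d["point"][0]>.34][:2])
print(s["position"],s["wrist_force"],s["wrist_torque"],s["finger_gap"])
E
```

```text
light_toe [([0.4832, 0.0911, 0.0126], 0.92)]
light_handle [([0.4207, 0.0995, 0.1827], 0.82)]
leg_foot [([0.3601, 0.1058, 0.0181], 0.72)]
[0.42193844 0.09749888 0.14068685] [-0.88868903  0.36286509  1.98117495] [0.14875221 0.12014569 0.0024013 ] 0.10555904377450458
```

>>> servo_tool --pt "-0.07 0.011 -0.028" --pt "0 0 0" --yaw '[0,0]' --gripper '[-1,-1]'

```text
clock: 20.9
position: [0.4179, 0.0981, 0.1394]
tcp_rot: [[0.151, 0.988, -0.001], [0.988, -0.151, 0.0], [-0.0, -0.001, -1.0]]
wrist_force: [-1.7, 1.0, 1.6]
finger_gap: 0.104
finger_force: 32.1
```

>>> servo_tool --pt "-0.06 0.009 -0.026" --pt "0 0 0" --yaw '[0,0]' --gripper '[-1,-1]'

```text
clock: 21.15
position: [0.4144, 0.0987, 0.138]
tcp_rot: [[0.151, 0.988, -0.0], [0.988, -0.151, 0.0], [0.0, -0.0, -1.0]]
wrist_force: [-1.9, 1.4, 2.8]
finger_gap: 0.1
finger_force: 32.2
```

```bash
python3 - <<'E'
from h import *
s=bot.sense();viewer.read_camera("side")
for n in ["light_toe","light_handle","leg_foot"]:
    print(n,[(np.round(d["point"],4).tolist(),round(d["confidence"],2)) for d in finder.landmark_of(n,"side") if d["point"][0]>.34][:2])
print(s["position"],s["wrist_force"],s["wrist_torque"],s["finger_gap"])
E
```

```text
light_toe [([0.4819, 0.0898, 0.0123], 0.58), ([0.361, 0.1066, 0.0152], 0.39)]
light_handle [([0.4153, 0.1, 0.1805], 0.9)]
leg_foot [([0.6134, 0.3733, 0.0582], 0.55), ([0.3633, 0.1049, 0.0138], 0.54)]
[0.41443419 0.09867925 0.13795852] [-1.87174068  1.35637847  2.80532046] [ 0.08076709  0.20071806 -0.03013548] 0.10034235074516148
```

>>> servo_tool --pt "-0.05 0.008 -0.02" --pt "0 0 0" --yaw '[0,0]' --gripper '[-1,-1]'

```text
clock: 21.6
position: [0.4114, 0.0991, 0.1365]
tcp_rot: [[0.151, 0.988, -0.001], [0.988, -0.151, -0.0], [-0.0, -0.001, -1.0]]
wrist_force: [-1.5, 1.4, 2.5]
finger_gap: 0.099
finger_force: 32.3
```

>>> servo_tool --pt "-0.05 0.008 -0.022" --pt "0 0 0" --pt "0 0 0" --yaw '[0,0,0]' --gripper '[-1,-1,-1]'

```text
clock: 21.98
position: [0.4108, 0.0995, 0.1361]
tcp_rot: [[0.152, 0.988, 0.004], [0.988, -0.152, -0.001], [0.0, 0.004, -1.0]]
wrist_force: [4.7, 0.3, 2.8]
finger_gap: 0.101
finger_force: 32.3
```

```bash
python3 - <<'E'
from h import *
s=bot.sense();viewer.read_camera("side")
for n in ["light_toe","light_handle","leg_foot"]:
    print(n,[(np.round(d["point"],4).tolist(),round(d["confidence"],2)) for d in finder.landmark_of(n,"side") if d["point"][0]>.34][:2])
print(s["position"],s["wrist_force"],s["wrist_torque"],s["finger_gap"])
E
```

```text
light_toe [([0.4858, 0.0901, 0.0126], 0.61)]
light_handle [([0.4123, 0.1018, 0.1767], 0.69)]
leg_foot [([0.3595, 0.1069, 0.0141], 0.57)]
[0.41080195 0.0994828  0.13613675] [4.69711831 0.34485199 2.79221879] [-0.29373016 -1.10842157 -0.00529039] 0.1011548569113698
```

The x force jumped to +4.7 N, so the foot is down. I'll relax, open and withdraw straight up.

>>> servo_tool --pt "0.025 -0.004 0.005" --pt "0 0 0" --pt "0 0 0" --pt "0 0 0" --pt "0 0 0" --pt "0 0 0" --yaw '[0,0,0,0,0,0]' --gripper '[-1,-0.75,-0.6,-0.45,-0.4,-0.4]'

```text
clock: 22.92
position: [0.4101, 0.0994, 0.1356]
tcp_rot: [[0.151, 0.988, -0.0], [0.988, -0.151, -0.0], [-0.0, -0.0, -1.0]]
wrist_force: [0.3, 0.5, 0.2]
finger_gap: 0.297
finger_force: 0.0
```

```bash
python3 - <<'E'
from h import *
s=bot.sense();viewer.read_camera("side")
for n in ["light_toe","light_handle","leg_foot"]:
    print(n,[(np.round(d["point"],4).tolist(),round(d["confidence"],2)) for d in finder.landmark_of(n,"side") if d["point"][0]>.34][:2])
print(s["position"],s["wrist_force"],s["wrist_torque"],s["finger_gap"])
E
```

```text
light_toe [([0.4848, 0.0899, 0.0147], 0.61)]
light_handle [([0.4109, 0.1013, 0.176], 0.85)]
leg_foot [([0.3612, 0.106, 0.0132], 0.71)]
[0.41006834 0.09935692 0.13562085] [0.27479157 0.48674375 0.2275278 ] [-0.01605927  0.00600632 -0.00748096] 0.29747891933307763
```

It stands free with no contact force. I'll withdraw.

>>> servo_tool --pt "0 0 0.3" --pt "0 0 0.5" --pt "0 0 0.8" --pt "0 0 0.8" --pt "0 0 0" --pt "0 0 0" --pt "0 0 0" --yaw '[0,0,0,0,0,0,0]' --gripper '[-0.4,-0.4,-0.4,-0.4,-0.4,-0.4,-0.4]'

```text
clock: 24.0
position: [0.4097, 0.0992, 0.2784]
tcp_rot: [[0.151, 0.988, -0.002], [0.988, -0.151, -0.001], [-0.001, -0.002, -1.0]]
wrist_force: [-0.6, -0.3, -0.3]
finger_gap: 0.305
finger_force: 0.0
```

```bash
python3 - <<'E'
from h import *
s=bot.sense();snap("side","s5",crop=(130,130,270,235),sc=5)
for n in ["light_toe","light_handle","leg_foot","lug_face","stop_edge"]:
    print(n,[(np.round(d["point"],4).tolist(),round(d["confidence"],2)) for d in finder.landmark_of(n,"side") if d["point"][0]>.34][:2])
print(s["position"],s["wrist_force"])
E
```

```text
light_toe [([0.485, 0.089, 0.0096], 0.78)]
light_handle [([0.4092, 0.1015, 0.1775], 0.61)]
leg_foot [([0.3591, 0.1046, 0.0124], 0.75)]
lug_face [([0.4088, 0.1035, 0.1105], 0.7)]
stop_edge [([0.4044, 0.1008, 0.1156], 0.51)]
[0.40968396 0.09922777 0.27841993] [-0.63481373 -0.32770135 -0.25628615]
```

View pics/s5.png

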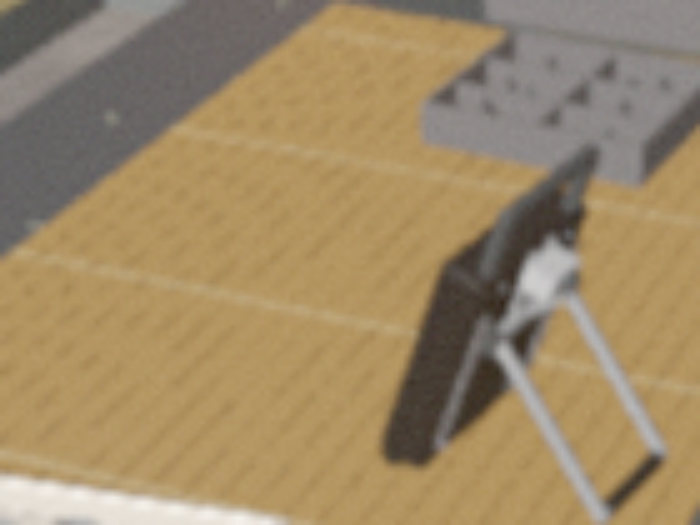

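The light stands on its toe (405,460) and on the opened leg's foot (635,485), and nothing is touching it. I'll hand it in.

```bash
python3 -c "
from station import job; print(job.sign_off())"
```

```text
the job is handed in; nothing more can be done
None
```

The leg was pushed out to its stop and the light now stands by itself, handle uppermost, leaning back on the opened leg with its toe within about 1 cm of where it was; the job is handed in, at about 24 s of the 61 s allowed, and I don't have the judge's result.

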